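# Clamp a breaker contact and hold the loupe at focus over it

## Robot

A 6-joint arm with a two-finger parallel gripper is mounted at the origin on the work surface. World frame = base frame: x ahead of the robot, y to its left, z up, the work surface at z = 0. Lengths are in mm, angles in rad, forces in N, time in s.
With the tool pointing down it reaches from about 250 to 725 mm from the base axis. Payload 9.7 kg.
Tool frame: the origin (TCP) lies where the fingers leave the gripper's body, on its centre line; the fingertips stand 73 mm ahead of it and the grasp point (between the pads) lies 54 mm ahead of it; z points along the fingers, y is the line along which they close (so a half turn about z gives the same grasp; the last joint's range is limited). The gripper opens to 85 mm and grips with 20 to 120 N. Pads are 22 mm wide; open, the fingers measure 114 mm over their backs; the gripper's body (76 mm by 85 mm) begins 54 mm behind the grasp point. The pads swing forward as they close: fully open they stand 13 mm farther back than shut.
Start: joints at [-1.329, 0.087, 0.176, 1.66, 0, 1.571], TCP at [131.695, -533.998, 303.884] pointing down, gripper open.
Joint ranges: [-3.13, 3.13], [-0.85, 1.81], [-1.15, 1.24], [-2.2, 2.28], [-1.44, 1.52], [-3.14, 3.14]. Speed limits (rad/s): [2.22, 2.22, 2.57, 3.14, 3.14, 3.14].

## Interface

Orientations are given as a unit quaternion [x, y, z, w].
In Python, from rig import arm gives the robot as it stands.
- The arm moves only by the tool step_arm, never from a script. Its argument "targets" is a list of rows, each a list of 2 entries, a list of its own where there are three numbers: the shift along the tool's x, y, z in m, then the turn, a rotation vector about the tool's x, y, z in rad. In form: [[[dx, dy, dz], [wx, wy, wz]], ...]. A call has 1 to 20 rows; each row shifts and turns the commanded pose from where the row before left it, along the tool's axes as they then stand; what a row does not reach is not made up. A row lasts 1/12 s, in which the tool goes at most 41.7 mm and 7.16 degrees, less where a joint would pass 70% of its speed; a pose out of reach is approached as far as the arm can. A call is refused whole if a number of a shift passes 0.0417 or a number of a turn 0.125, either way. A call with a gripper value outside its range is refused whole. "fingers" is the opening in per cent of the stroke, from 0 (shut) to 100 (fully open), set as the call begins (left out, the last holds). The fingers move at their own pace and stop on an object; "grip_force" is the grip in N (left out, the last holds). Time passes only in rows, so rows that do not move let the fingers close. It gives the time, the measured TCP pose, the force, the opening and the grip force at its end, in the units of the state.
- arm.read_state(): the state, without advancing time (a new reading comes with each control period).
- arm.snapshot(name): name is "scene" or "side" or "wrist"; returns (picture, depth): 384x512x3 uint8, blue, green, red; 384x512 float32, mm along the optical axis (not along the pixel's ray), 0 where there is no reading.
- arm.get_calibration(name): a dict with "vfov" (degrees; the focal length in pixels is half the picture's height over the tangent of half this angle, whatever the lens; pixels are square), "cx", "cy" (the principal point, pixels), "k1" (the pictures are not rectified: a ray, as slopes to the right and down, at radius r is drawn at 1 + k1 r^2 times it, then the intrinsics apply), "extrinsics" (4x4, takes a point from world to camera coordinates); the wrist camera has in their place "hand_eye" (4x4, takes a point from camera to tool coordinates, whose origin is the TCP and whose axes are the flange's). Camera axes: x right, y down, z forward; pixel columns grow to the right and rows downward; lengths in mm; the calibration is good to about 2 mm. A picture is of the moment at which its call begins: read the wrist's pose just before it. get_calibration takes no time and is no camera call.
- arm.job_done(): hands the job in; it is judged then, once.
The state is a dict: "time": time; "joint_pos": joint angles; "qd": joint speeds; "joint_torque": joint torques, N m; "eef_pos": TCP position; "tool_rot": TCP orientation; "force": force on the tool from outside, world axes, zero at the start; "wrist_torque": the same for the moment, N m; "finger_gap": finger opening in mm; "finger_force": force on a finger pad.
Only numpy, scipy, OpenCV 4.12 (cv2) and the standard library are available. Lean on these libraries where they do the work, as an engineer would, in place of code of your own. Each camera call takes 0.05 s, during which the arm holds its last target. There are 200 camera calls.

## Task

Crank the vise handle clockwise until the sliding jaw has clamped the copper contact firmly against the fixed jaw, then let go of the handle and take the loupe from its rest by the handle. Hold the loupe level in the air, the middle of its lens straight above the small round face on top of the clamped contact and at the height of the pointer on the vise's post, touching only the loupe's handle; finish there, still holding it steady. Leave the pointer as it is set and do not knock the other things on the table about.

Things in the scene. Friction and masses are not known exactly. Their poses are not given: they have to be found in the camera images.
- vise: Grey machine vise fixed to the table. Origin on the table below the jaw opening; local x along the screw from the crank (-x, nearest the robot) to the fixed jaw and post (+x), z up. Base 210 x 90 x 14 mm (x -95 to +115). Screw block 50 mm wide, top 64 mm, crank-side face at x = -85. Jaws 72 mm wide, tops 68 mm. Steel post 10 mm thick, 204 mm tall, at x = +98, y = 0.
- crank_hub (a point): Point on the crank's turning axis, at local x = -85.5, y = 0, 50 mm above the table; the axis is the vise's local x (horizontal). The crank arm is 40 mm from axis to knob axis and turns in an upright plane.
- knob_mid (a point): Middle of the crank's knob, where to take it: a round black peg 14 mm thick, 48 mm long, along the vise's local x, 40 mm out from crank_hub along -x, spinning freely on the crank arm. It starts left of or near the top of its circle as seen from the robot and goes over the top to the right; fingers pointing straight down can pinch it across and follow all the way without turning.
- crank (a joint): Crank angle, rad; grows clockwise as seen from the robot (looking along vise +x), closing the vise. The knob is straight above the axis at 1.9, level to the right at 3.47. The jaw advances 2.55 mm per rad; it clamps the contact from about 3.5 and tightens within a few tenths of a rad more. Turning takes about 4 N at the knob, rising steeply once the jaw bears; it keeps its place when let go.
- jaw: The sliding jaw, 22 mm thick, on the crank side. Origin in the plane of its clamping face, at table height; it slides along the vise's local x.
- fixed_jaw: The fixed jaw. Its origin is the vise's origin; its clamping face is at local x = +12 mm, top 68 mm.
- contact: Loose copper contact block standing between the jaws on the vise's bed: 22 (x, clamped) x 38 (y) x 34 mm, 0.25 kg, with a round steel face 16 mm across and 3 mm high on top. Origin under its centre, 40 mm above the table, z up. It starts up to 3 mm off the fixed jaw and is pushed onto it by the sliding jaw.
- contact_face (a point): Centre of the small round face on top of the contact, 77 mm above the table: what the loupe must be above.
- pointer_tip (a point): Tip of the level steel pointer on the vise's post, at vise local x = +52 mm, y = 0, pointing to -x; its height is the height to hold the middle of the lens at (about 130 to 160 mm above the table, set differently each time). z axis up. It slides on the post if pushed hard; leave it.
- rest: Fixed black plastic rest holding the loupe, base 165 x 62 x 6 mm, with two supports 30 mm high, one under the lens and one, with low side cheeks, under the last 20 mm of the handle. Origin on the table below the handle's gripping point; local x towards the lens.
- loupe: The loupe: a reading lens with a straight handle, 90 g or so (varies), lying level on its rest. Origin under the centre of the lens, on the lens axis; local -x runs along the handle; z up. Lens rim 64 mm across, 12 mm thick.
- lens (a point): Middle of the lens, 6 mm above the loupe's underside; z is the lens axis.
- loupe_handle (a point): Gripping point on the loupe's handle: 75 mm from the lens centre along local -x, 8 mm above the underside (38 mm above the table on the rest). The handle is a straight bar 14 mm wide and 16 mm tall, from 32 to 130 mm from the lens centre; its sides are free from 40 to 110 mm from the lens centre, where the balance point also lies.
- tray: Open grey tray 140 x 100 x 30 mm with two bolts; bystander, fixed.
- bolt0: Steel bolt standing on its head in the tray; bystander. Origin under its head.
- bolt1: Another such bolt; bystander.
- spare: A spare copper contact like the clamped one, standing on the table away from the vise; bystander. Origin under its centre.
- tape: Roll of tape 100 mm across, 48 mm high; bystander. Origin under its centre.
- meter: Red clamp meter 190 mm long, lying flat; bystander. Origin on the table below the middle.
- grease: Small white jar, 48 mm across, 55 mm high; bystander. Origin under its centre.
Not all that is in view belongs to the job. What is shaped like the loupe but pink or yellow is not meant.

How it is judged (in metres and radians):
On the way, in this order (a step that is already met when the one before it is completed fails the run):
1. the contact is clamped between both jaws (contact force between each of jaw, fixed_jaw and contact above 5 N), for 0.3 s.
2. the loupe is lifted off its rest by the robot (all of step 1 and contact force between the fingers and loupe above 1 N and height (world z) of lens above 0.06 m and contact force between loupe and rest below 0.1 N), for 0.2 s.
At the end, for the whole second after the job is handed in: Contact still clamped (over 5 N at each jaw) on the bed; loupe held by the fingers alone, touching nothing else; lens centre within 12 mm sideways of the round face and 8 mm of the pointer height, tilt under 0.12 rad, speed under 20 mm/s; robot off the vise (all of step 1 and contact force between the fingers and loupe above 1 N and contact force between loupe and vise below 0.1 N and contact force between loupe and contact below 0.1 N and contact force between loupe and rest below 0.1 N and contact force between loupe and tray below 0.1 N and horizontal distance between lens and contact_face below 0.012 m and z of lens in the frame of pointer_tip between -0.008 and 0.008 m and angle between lens's own z axis and vertical below 0.12 rad and linear speed of loupe below 0.02 m/s and height (world z) of contact below 0.046 m and contact force between each of the arm, the fingers and vise below 0.5 N); the arm keeps its last pose, push and grip.
It fails at once if the pointer is shifted on the post by more than 4 mm (distance of pointer_tip from where it was at the start of the episode above 0.004 m).
It fails at once if a bystander is knocked more than 40 mm from its place (distance of any of spare, tape, meter, grease, bolt0, bolt1 from where it was at the start of the episode above 0.04 m).
It also fails if it takes over 56 s, if anything falls off the work surface, if the arm or the gripper's body presses on something with over 40 N, if the wrist force passes 120 N, or if a joint passes its speed limit or range.

## Working session

There is one attempt and no reset: what is moved stays moved. The work goes in short steps, Python scripts to look and compute and a tool call to move; the robot and the scene stay as the last step left them, time stands still between calls to the robot, and variables do not carry over. Pictures are saved under pics/ and viewed, at most 10 in all, crops included, and the job is handed in when it is done.

Besides the shell and the picture viewer there is one more tool, called after "Call:" as a command line: name --argument value ..., lists and objects as JSON in quotes. step_arm: Moves the arm, as the interface text tells. Its arguments: {"type":"object","properties":{"targets":{"type":"array"},"fingers":{"type":"number"},"grip_force":{"type":"number"}},"required":["targets"]}

```bash
mkdir -p pics; ls; python3 - <<'E'
from rig import arm
import cv2,numpy as np
s=arm.read_state();print(s)
for n in("scene","side"):
    p,d=arm.snapshot(n);cv2.imwrite(f"pics/{n}0.png",p);np.save(f"pics/{n}0.npy",d)
    print(n,arm.get_calibration(n),(d>0).mean())
print(arm.get_calibration("wrist"))
E
```

```text
pics
{'time': 0.0, 'joint_pos': array([-1.32900857e+00,  8.74524472e-02,  1.75088132e-01,  1.65981675e+00,
       -5.26725847e-06,  1.57076363e+00]), 'qd': array([-9.30388721e-04,  4.39951431e-04,  1.95144859e-04, -3.27777621e-04,
       -1.18123507e-03, -8.61865805e-06]), 'joint_torque': array([ 4.51641696e-03, -5.20388067e+01,  4.64804220e+01,  1.61014684e-02,
        4.05062538e-04, -2.43400953e-07]), 'eef_pos': array([ 131.65371934, -533.85351635,  303.16360226]), 'tool_rot': array([ 9.92699021e-01,  1.20615813e-01, -8.61025574e-05, -6.86998962e-04]), 'force': array([ 0.11447187,  0.37950967, -0.01020648]), 'wrist_torque': array([-0.01577813, -0.03702172,  0.01823288]), 'finger_force': 0.0, 'finger_gap': 85.2376076596281}
scene {'vfov': 47.8419897619982, 'cx': 255.38521135639965, 'cy': 190.8052361299717, 'k1': -0.025676822716081613, 'extrinsics': array([[-2.16031746e-01,  9.76285628e-01,  1.40234568e-02,
         1.10847801e+02],
       [ 5.12015079e-01,  1.25504317e-01, -8.49758334e-01,
        -1.67800531e+02],
       [-8.31366853e-01, -1.76394555e-01, -5.26985879e-01,
        
[... 371 characters left out ...]
-01, -7.07004177e-01,
         2.46524001e+02],
       [ 3.54653673e-01, -6.11752707e-01, -7.07092213e-01,
         1.33077303e+03],
       [ 0.00000000e+00,  0.00000000e+00,  0.00000000e+00,
         1.00000000e+00]])} 0.9957224527994791
{'vfov': 63.20273568902254, 'cx': 250.7340537544612, 'cy': 190.30015688811685, 'k1': -0.015730365292200878, 'hand_eye': array([[ 4.97678851e-04, -9.51252643e-01, -3.08412322e-01,
         7.93710944e+01],
       [ 9.99999814e-01,  5.82091153e-04, -1.81695040e-04,
         3.80336620e-01],
       [ 3.52361971e-04, -3.08412175e-01,  9.51252756e-01,
        -7.01965234e+01],
       [ 0.00000000e+00,  0.00000000e+00,  0.00000000e+00,
         1.00000000e+00]])}
```

```bash
python3 - <<'E'
import cv2,numpy as np
a=cv2.imread("pics/scene0.png");b=cv2.imread("pics/side0.png")
cv2.imwrite("pics/s0b.png",cv2.resize(a,(800,600),interpolation=2))
cv2.imwrite("pics/d0b.png",cv2.resize(b,(800,600),interpolation=2))
E
```

```text
(no output)
```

View pics/s0b.png

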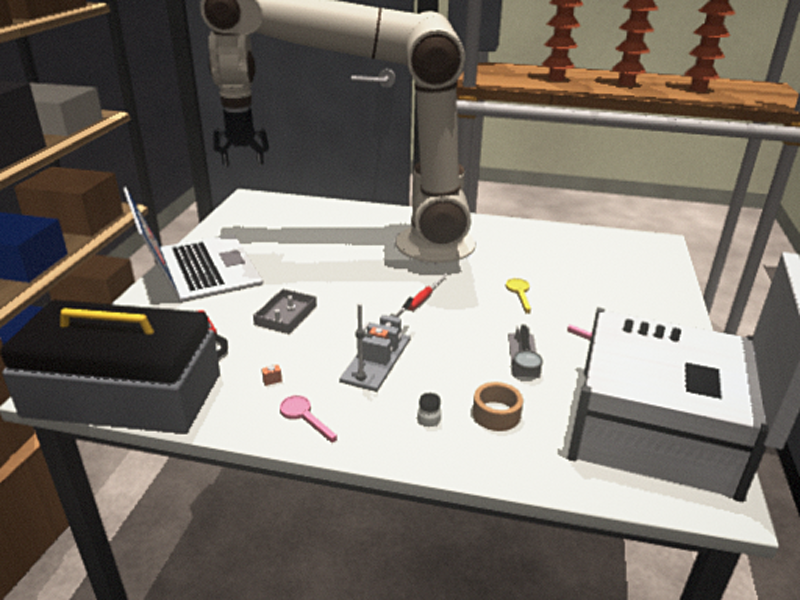

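View pics/d0b.png

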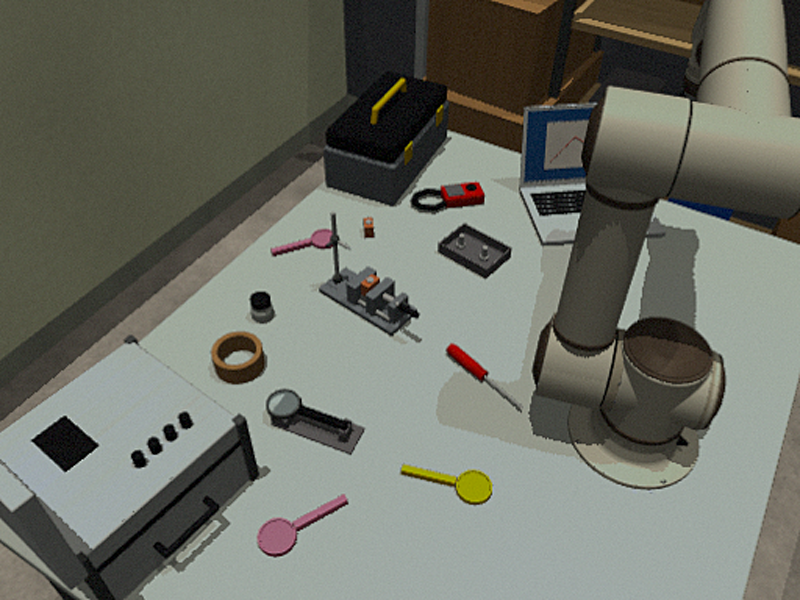

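The side view shows the vise with the knob at (412,313), the contact at (368,282) and the post at (335,215–278), in 800x600 pixels. Four things are loupe-shaped: dark with a grey glass lens on a black rest (285,405), pink (278,537), pink (322,239) and yellow (473,487). The first fits, because it lies on the rest and isn't pink or yellow. I'll confirm it in a wrist crop.

```bash
cat > h.py <<'E'
import numpy as np,cv2
from rig import arm
from scipy.spatial.transform import Rotation as R
def rays(n,uv,T=None):
    """world origin and directions (unit z-depth) for pixels uv; T = tool->world 4x4 for wrist"""
    c=arm.get_calibration(n);f=192/np.tan(np.radians(c["vfov"]/2))
    K=np.array([[f,0,c["cx"]],[0,f,c["cy"]],[0,0,1]])
    p=cv2.undistortPoints(np.float64(uv).reshape(-1,1,2),K,np.array([c["k1"],0,0,0])).reshape(-1,2)
    M=T@c["hand_eye"] if n=="wrist" else np.linalg.inv(c["extrinsics"])
    return M[:3,3],np.c_[p,np.ones(len(p))]@M[:3,:3].T
def proj(n,P,T=None):
    c=arm.get_calibration(n);f=192/np.tan(np.radians(c["vfov"]/2))
    M=np.linalg.inv(T@c["hand_eye"]) if n=="wrist" else c["extrinsics"]
    K=np.array([[f,0,c["cx"]],[0,f,c["cy"]],[0,0,1]])
    return cv2.projectPoints(np.float64(P).reshape(-1,1,3),cv2.Rodrigues(M[:3,:3])[0],M[:3,3],K,np.array([c["k1"],0,0,0,0.]))[0].reshape(-1,2)
def onz(n,uv,z,T=None):
    o,d=rays(n,uv,T);z=np.broadcast_to(z,(len(d),));return o+d*((z-o[2])/d[:,2])[:,None]
def tool():
    s=arm.read_state();T=np.eye(4);T[:3,:3]=R.from_quat(s["tool_rot"]).as_matrix();T[:3,3]=s["eef_pos"];return T
def cloud(n,d,T=None):
    v,u=np.mgrid[:384,:512];o,r=rays(n,np.c_[u.ravel(),v.ravel()],T)
    P=(o+r*d.reshape(-1,1)).reshape(384,512,3);P[d<=0]=np.nan;return P
E
python3 - <<'E'
from h import *
d=np.load("pics/side0.npy");P=cloud("side",d)
for k,(u,v) in dict(knob=(412,313),contact=(368,280),posttop=(335,217),postbase=(338,276),lensrim=(285,417),hend=(345,427),grease=(262,298),tape=(238,340),tray=(474,250),spare=(368,222),yellow=(473,487),ptr=(345,244)).items():
    print(k,np.nanmedian(P[int(v*.64)-1:int(v*.64)+2,int(u*.64)-1:int(u*.64)+2].reshape(-1,3),0).round(0))
E
```

```text
knob [468.  19.  87.]
contact [600. -22.  79.]
posttop [693. -47. 192.]
postbase [691. -43.  32.]
lensrim [557. 325.  39.]
hend [450. 291.  40.]
grease [772. 118.  57.]
tape [756. 220.  33.]
tray [ 484. -307.    6.]
spare [ 732. -230.   40.]
yellow [204. 259.  10.]
ptr [670. -40. 135.]
```

Call:
step_arm --targets '[[[0.029,-0.0198,0],[0,0,0]],[[0.029,-0.0198,0],[0,0,0]],[[0.029,-0.0198,0],[0,0,0]],[[0.029,-0.0198,0],[0,0,0]],[[0.029,-0.0198,0],[0,0,0]],[[0.029,-0.0198,0],[0,0,0]],[[0.029,-0.0198,0],[0,0,0]],[[0.029,-0.0198,0],[0,0,0]],[[0.029,-0.0198,0],[0,0,0]],[[0.029,-0.0198,0],[0,0,0]],[[0.029,-0.0198,0],[0,0,0]],[[0.029,-0.0198,0],[0,0,0]],[[0.029,-0.0198,0],[0,0,0]],[[0.029,-0.0198,0],[0,0,0]],[[0.029,-0.0198,0],[0,0,0]],[[0.029,-0.0198,0],[0,0,0]],[[0.029,-0.0198,0],[0,0,0]],[[0.029,-0.0198,0],[0,0,0]],[[0.029,-0.0198,0],[0,0,0]],[[0.029,-0.0198,0],[0,0,0]]]'

```text
time: 1.77
eef_pos: [600.8, -9.0, 303.4]
tool_rot: [0.993, 0.121, -0.0, -0.0]
force: [0.7, -0.4, 0.9]
finger_gap: 85.4
finger_force: 0.0
```

Call:
step_arm --targets '[[[0,0,0],[0,0,0.12]],[[0,0,0],[0,0,0.12]],[[0,0,0],[0,0,0.12]],[[0,0,0],[0,0,0.12]],[[0,0,0],[0,0,0]],[[0,0,0],[0,0,0]],[[0,0,0],[0,0,0]],[[0,0,0],[0,0,0]]]'

```text
time: 2.43
eef_pos: [593.4, -72.5, 303.7]
tool_rot: [0.997, -0.068, -0.0, -0.022]
force: [0.1, 0.1, -0.5]
finger_gap: 85.3
finger_force: 0.0
```

```bash
python3 - <<'E'
from h import *
T=tool();print(T.round(3))
p,d=arm.snapshot("wrist");cv2.imwrite("pics/w1.png",p);np.savez("pics/w1.npz",d=d,T=T)
cv2.imwrite("pics/w1b.png",cv2.resize(p,(800,600),interpolation=2))
E
```

```text
[[ 9.91000e-01 -1.36000e-01  2.00000e-03  5.93373e+02]
 [-1.36000e-01 -9.90000e-01  4.50000e-02 -7.24760e+01]
 [-4.00000e-03 -4.50000e-02 -9.99000e-01  3.03660e+02]
 [ 0.00000e+00  0.00000e+00  0.00000e+00  1.00000e+00]]
```

View pics/w1b.png

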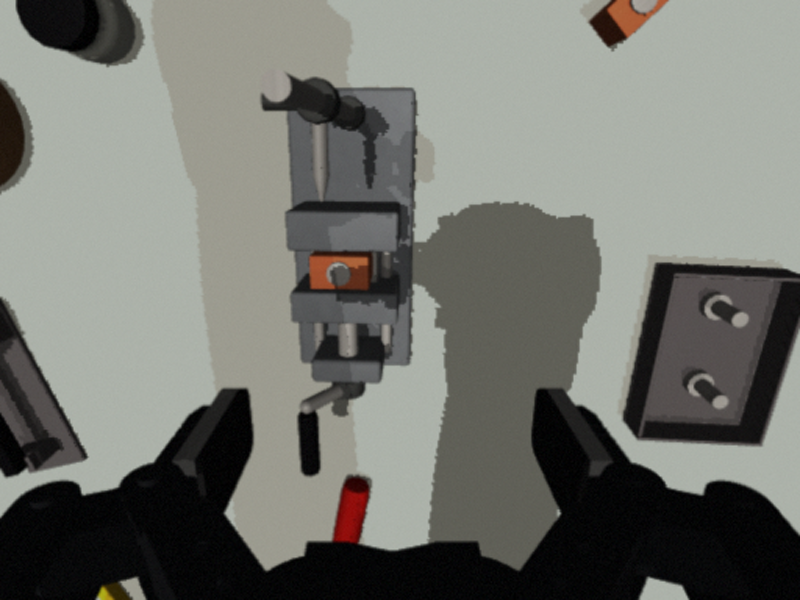

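Wrist view (800x600): vise base right edge runs (414,88)–(409,363), round face at (338,272), pointer tip (322,198), post top (277,85), knob from (308,412) to (313,470). The joint-6 limit stopped the turn, so I'll use the half-turned grasp.

```bash
python3 - <<'E'
from h import *
z=np.load("pics/w1.npz");T=z["T"];d=z["d"];s=.64
def q(u,v,zz): return onz("wrist",[[u*s,v*s]],zz,T)[0]
a=q(414,88,14);b=q(409,363,14);print("base R",a,b,"yaw",np.arctan2(*(a-b)[[1,0]]))
a=q(402,204,68);b=q(288,211,68);print("jaw top far edge",a,b,np.arctan2(*(a-b)[[1,0]]))
print("face",q(338,272,77),"knobs",q(308,412,87),q(313,470,87))
P=cloud("wrist",d,T)
for k,(u,v) in dict(knob=(310,440),knob2=(311,460),knob3=(309,420),face=(338,272),tip=(322,190),tip2=(321,160),posttop=(278,85),block=(345,358),fj=(340,225)).items():
    print(k,P[int(v*s),int(u*s)].round(1))
# side cloud vise: top of jaws
m=(abs(P[...,2]-14)<3)&(P[...,0]>460)&(P[...,0]<740)&(abs(P[...,1]+20)<110)
pts=P[m][:,:2].astype(np.float32);r=cv2.minAreaRect(pts);print("base rect",r,len(pts))
S=arm.read_state();print(S["joint_pos"].round(3))
E
```

```text
base R [703.8646876  -89.98466647  14.        ] [499.71117443 -60.85533568  14.        ] yaw -0.14172684684520753
jaw top far edge [633.90624086 -73.97437323  68.        ] [638.94791399  -2.14003373  68.        ] -1.6408661471563535
face [597.98563231 -28.64276228  77.        ] knobs [506.14803644   6.44546098  87.        ] [459.49011835  11.85945913  87.        ]
knob [485.8   9.2  88.3]
knob2 [469.3  11.2  88.1]
knob3 [501.1   7.5  87.2]
face [598.2 -28.4  77.3]
tip [654.3 -38.9 133.4]
tip2 [668.2 -41.1 135.5]
posttop [694.2 -44.6 205.3]
block [530.5 -18.4  58.8]
fj [625.9 -32.6  67. ]
base rect ((607.2257080078125, -30.946632385253906), (90.25109100341797, 209.1363067626953), 81.89757537841797) 6051
[-0.137  0.208  0.311  1.677  0.045  3.141]
```

Call:
step_arm --targets '[[[0,0,0],[-0.045,0.004,0]],[[0,0,0],[0,0,-0.1208]],[[0,0,0],[0,0,-0.1208]],[[0,0,0],[0,0,-0.1208]],[[0,0,0],[0,0,-0.1208]],[[0,0,0],[0,0,-0.1208]],[[0,0,0],[0,0,-0.1208]],[[0,0,0],[0,0,-0.1208]],[[0,0,0],[0,0,-0.1208]],[[0,0,0],[0,0,-0.1208]],[[0,0,0],[0,0,-0.1208]],[[0,0,0],[0,0,-0.1208]],[[0,0,0],[0,0,-0.1208]],[[0,0,0],[0,0,-0.1208]],[[0,0,0],[0,0,-0.1208]],[[0,0,0],[0,0,-0.1208]],[[0,0,0],[0,0,-0.1208]],[[0,0,0],[0,0,-0.1208]],[[0,0,0],[0,0,-0.1208]],[[0,0,0],[0,0,-0.1208]]]'

```text
time: 4.15
eef_pos: [592.8, -76.6, 303.8]
tool_rot: [0.466, 0.885, 0.001, -0.0]
force: [1.2, -0.2, -1.6]
finger_gap: 85.0
finger_force: 0.0
```

Call:
step_arm --targets '[[[0,0,0],[0,0,-0.1208]],[[0,0,0],[0,0,-0.1208]],[[0,0,0],[0,0,-0.1208]],[[0,0,0],[0,0,-0.1208]],[[0,0,0],[0,0,-0.1208]],[[0,0,0],[0,0,-0.1208]],[[0,0,0],[0,0,-0.1208]],[[0,0,0],[0,0,0]],[[0,0,0],[0,0,0]],[[0,0,0],[0,0,0]]]'

```text
time: 4.98
eef_pos: [592.8, -77.2, 303.8]
tool_rot: [0.067, 0.998, 0.001, 0.0]
force: [-0.3, -0.1, -0.1]
finger_gap: 85.8
finger_force: 0.0
```

```bash
cat >> h.py <<'E'
def togo(p,yaw):
    """shift (mm, tool axes) and rotvec to reach TCP p, tool down, tool-x yaw"""
    T=tool();Rt=np.array([[np.cos(yaw),np.sin(yaw),0],[np.sin(yaw),-np.cos(yaw),0],[0,0,-1]])
    print("pos",T[:3,3].round(1),"shift",(T[:3,:3].T@(np.array(p)-T[:3,3])).round(1),"rot",R.from_matrix(T[:3,:3].T@Rt).as_rotvec().round(4))
E
python3 - <<'E'
from h import *
togo([473.5,11.5,200],np.pi-.141);print(arm.read_state()["joint_pos"].round(3))
E
```

```text
pos [592.8 -77.2 303.8] shift [130.1  71.6 104. ] rot [0.003  0.0004 0.0067]
[-0.13   0.204  0.307  1.673  0.003  0.004]
```

Call:
step_arm --targets '[[[0.0217,0.0119,0.0173],[0.003,0,0.0067]],[[0.0217,0.0119,0.0173],[0,0,0]],[[0.0217,0.0119,0.0173],[0,0,0]],[[0.0217,0.0119,0.0173],[0,0,0]],[[0.0217,0.0119,0.0173],[0,0,0]],[[0.0217,0.0119,0.0173],[0,0,0]],[[0,0,0],[0,0,0]],[[0,0,0],[0,0,0]],[[0,0,0],[0,0,0]]]' --fingers 60 --grip_force 80

```text
time: 5.73
eef_pos: [474.1, 10.9, 200.9]
tool_rot: [0.069, 0.998, -0.0, 0.001]
force: [-0.0, -0.5, -0.2]
finger_gap: 51.3
finger_force: 0.0
```

```bash
python3 - <<'E'
from h import *
T=tool()
p,d=arm.snapshot("wrist");cv2.imwrite("pics/w2b.png",cv2.resize(p,(640,480),interpolation=2));np.savez("pics/w2.npz",d=d,T=T)
p2,d2=arm.snapshot("side")
P=cloud("wrist",d,T)
c,s=np.cos(-.141),np.sin(-.141);O=np.array([597.3,-29.5,0])
L=(P-O)@np.array([[c,-s,0],[s,c,0],[0,0,1]])   # vise local
m=(L[...,0]>-150)&(L[...,0]<-103)&(abs(L[...,1])<60)&(L[...,2]>30)&(L[...,2]<100)
print(m.sum(),np.nanmin(L[m],0),np.nanmax(L[m],0),np.nanmedian(L[m],0))
P=cloud("side",d2);L=(P-O)@np.array([[c,-s,0],[s,c,0],[0,0,1]])
m=(L[...,0]>-150)&(L[...,0]<-103)&(abs(L[...,1])<45)&(L[...,2]>30)&(L[...,2]<100)
print(m.sum(),np.nanmin(L[m],0),np.nanmax(L[m],0),np.nanmedian(L[m],0))
E
```

```text
1426 [-147.37422352   17.99759052   75.18092601] [-103.03348037   31.81373679   90.33731889] [-127.4385892    24.66065297   87.17921341]
57 [-147.31918877   16.4897217    78.57245138] [-104.76188627   32.97028694   94.38278467] [-127.38025702   26.84588193   88.2192052 ]
```

View pics/w2b.png

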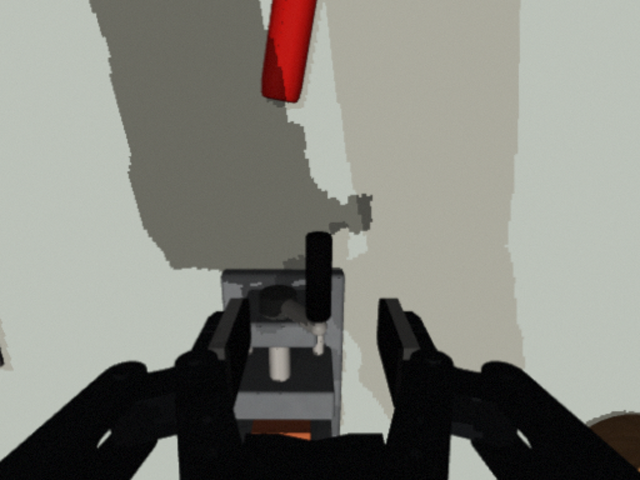

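The picture shows the knob at (318,275), between the open fingers and about 2 mm off centre. I'll go down and pinch it.

Call:
step_arm --targets '[[[-0.002,0.002,0.016],[0,0,0]],[[0,0,0.016],[0,0,0]],[[0,0,0.016],[0,0,0]],[[0,0,0.012],[0,0,0]],[[0,0,0.005],[0,0,0]],[[0,0,0],[0,0,0]],[[0,0,0],[0,0,0]],[[0,0,0],[0,0,0]]]'

```text
time: 6.5
eef_pos: [476.4, 12.5, 136.0]
tool_rot: [0.069, 0.998, 0.0, 0.001]
force: [-0.4, 0.8, 0.2]
finger_gap: 51.3
finger_force: 0.0
```

Call:
step_arm --targets '[[[0,0,0],[0,0,0]],[[0,0,0],[0,0,0]],[[0,0,0],[0,0,0]],[[0,0,0],[0,0,0]],[[0,0,0],[0,0,0]],[[0,0,0],[0,0,0]],[[0,0,0],[0,0,0]],[[0,0,0],[0,0,0]]]' --fingers 0 --grip_force 60

```text
time: 7.17
eef_pos: [476.0, 12.8, 135.5]
tool_rot: [0.069, 0.998, 0.0, 0.001]
force: [-1.0, 2.6, 6.1]
finger_gap: 11.6
finger_force: 58.6
```

```bash
python3 -c "
import numpy as np
f=-.67+.1*np.arange(27);y=-40*np.sin(f);z=-40*np.cos(f)
print([[[0,round(a/1e3,4),round(b/1e3,4)],[0,0,0]] for a,b in zip(np.diff(y),np.diff(z))])"
```

```text
[[[0, np.float64(-0.0033), np.float64(-0.0023)], [0, 0, 0]], [[0, np.float64(-0.0035), np.float64(-0.002)], [0, 0, 0]], [[0, np.float64(-0.0037), np.float64(-0.0016)], [0, 0, 0]], [[0, np.float64(-0.0038), np.float64(-0.0013)], [0, 0, 0]], [[0, np.float64(-0.0039), np.float64(-0.0009)], [0, 0, 0]], [[0, np.float64(-0.004), np.float64(-0.0005)], [0, 0, 0]], [[0, np.float64(-0.004), np.float64(-0.0001)], [0, 0, 0]], [[0, np.float64(-0.004), np.float64(0.0003)], [0, 0, 0]], [[0, np.float64(-0.0039), np.float64(0.0007)], [0, 0, 0]], [[0, np.float64(-0.0038), np.float64(0.0011)], [0, 0, 0]], [[0, np.float64(-0.0037), np.float64(0.0015)], [0, 0, 0]], [[0, np.float64(-0.0035), np.float64(0.0018)], [0, 0, 0]], [[0, np.float64(-0.0033), np.float64(0.0022)], [0, 0, 0]], [[0, np.float64(-0.0031), np.float64(0.0025)], [0, 0, 0]], [[0, np.float64(-0.0028), np.float64(0.0028)], [0, 0, 0]], [[0, np.float64(-0.0025), np.float64(0.0031)], [0, 0, 0]], [[0, np.float64(-0.0022), np.float64(0.0033)], [0, 0, 0]], [[0, np.float64(-0.0019), np.float64(0.0035)], [0, 0, 0]], [[0, np.float64(-0.0015), np.float64(0.0037)], [0, 0, 0]], [[0, np.float64(-0.0011), np.float64(0.0038)], [0, 0, 0]], [[0, np.float64(-0.0008), np.float64(0.0039)], [0, 0, 0]], [[0, np.float64(-0.0004), np.float64(0.004)], [0, 0, 0]], [[0, np.float64(0.0), np.float64(0.004)], [0, 0, 0]], [[0, np.float64(0.0004), np.float64(0.004)], [0, 0, 0]], [[0, np.float64(0.0008), np.float64(0.0039)], [0, 0, 0]], [[0, np.float64(0.0012), np.float64(0.0038)], [0, 0, 0]]]
```

Call:
step_arm --targets '[[[0,-0.0033,-0.0023],[0,0,0]],[[0,-0.0035,-0.002],[0,0,0]],[[0,-0.0037,-0.0016],[0,0,0]],[[0,-0.0038,-0.0013],[0,0,0]],[[0,-0.0039,-0.0009],[0,0,0]],[[0,-0.004,-0.0005],[0,0,0]],[[0,-0.004,-0.0001],[0,0,0]],[[0,-0.004,0.0003],[0,0,0]],[[0,-0.0039,0.0007],[0,0,0]],[[0,-0.0038,0.0011],[0,0,0]]]'

```text
time: 8.0
eef_pos: [470.5, -25.3, 141.7]
tool_rot: [0.069, 0.998, -0.0, 0.0]
force: [-0.6, 2.6, 4.7]
finger_gap: 12.2
finger_force: 58.6
```

Call:
step_arm --targets '[[[0,-0.0037,0.0015],[0,0,0]],[[0,-0.0035,0.0018],[0,0,0]],[[0,-0.0033,0.0022],[0,0,0]],[[0,-0.0031,0.0025],[0,0,0]],[[0,-0.0028,0.0028],[0,0,0]],[[0,-0.0025,0.0031],[0,0,0]],[[0,-0.0022,0.0033],[0,0,0]],[[0,-0.0019,0.0035],[0,0,0]],[[0,-0.0015,0.0037],[0,0,0]],[[0,-0.0011,0.0038],[0,0,0]]]'

```text
time: 8.83
eef_pos: [467.0, -50.4, 113.0]
tool_rot: [0.069, 0.998, 0.0, 0.0]
force: [-0.0, 3.1, 3.0]
finger_gap: 12.0
finger_force: 58.5
```

Call:
step_arm --targets '[[[0,-0.0008,0.0039],[0,0,0]],[[0,-0.0004,0.004],[0,0,0]],[[0,0,0.004],[0,0,0]],[[0,0,0],[0,0,0]]]' --grip_force 100

```text
time: 9.17
eef_pos: [466.9, -51.3, 100.7]
tool_rot: [0.069, 0.998, 0.0, 0.0]
force: [1.8, 4.7, -0.6]
finger_gap: 11.4
finger_force: 97.5
```

Call:
step_arm --targets '[[[0,0.0004,0.004],[0,0,0]],[[0,0.0004,0.002],[0,0,0]],[[0,0,0],[0,0,0]]]'

```text
time: 9.42
eef_pos: [467.1, -50.5, 95.4]
tool_rot: [0.069, 0.998, 0.0, 0.0]
force: [-1.6, 5.8, 5.5]
finger_gap: 11.0
finger_force: 98.1
```

Call:
step_arm --targets '[[[0,0.001,0.003],[0,0,0]],[[0,0,0],[0,0,0]],[[0,0,0],[0,0,0]]]'

```text
time: 9.67
eef_pos: [467.2, -49.8, 92.7]
tool_rot: [0.069, 0.998, -0.0, 0.0]
force: [-2.9, 3.5, 7.3]
finger_gap: 10.7
finger_force: 98.4
```

```bash
python3 - <<'E'
from h import *
T=tool();print(arm.read_state()["force"])
p,d=arm.snapshot("wrist");p2,d2=arm.snapshot("side")
c,s=np.cos(-.141),np.sin(-.141);O=np.array([597.3,-29.5,0]);M=np.array([[c,-s,0],[s,c,0],[0,0,1]])
for n,dd in(("wrist",d),("side",d2)):
    L=(cloud(n,dd,T)-O)@M
    m=(L[...,0]>-151)&(L[...,0]<-140)&(L[...,1]>-60)&(L[...,1]<-20)&(L[...,2]>12)&(L[...,2]<58)
    print(n,m.sum(),np.nanpercentile(L[m],[2,50,98],axis=0).round(1))
r=cv2.resize(p[120:384,100:420],(640,528),interpolation=2)
cv2.imwrite("pics/w3b.png",r)
E
```

```text
[-2.90877661  3.4907289   7.29384922]
wrist 744 [[-147.4  -44.7   34.9]
 [-145.5  -38.5   43.5]
 [-140.3  -32.    46.5]]
side 14 [[-146.   -43.7   37.9]
 [-143.6  -36.4   45. ]
 [-140.3  -31.3   51.7]]
```

View pics/w3b.png

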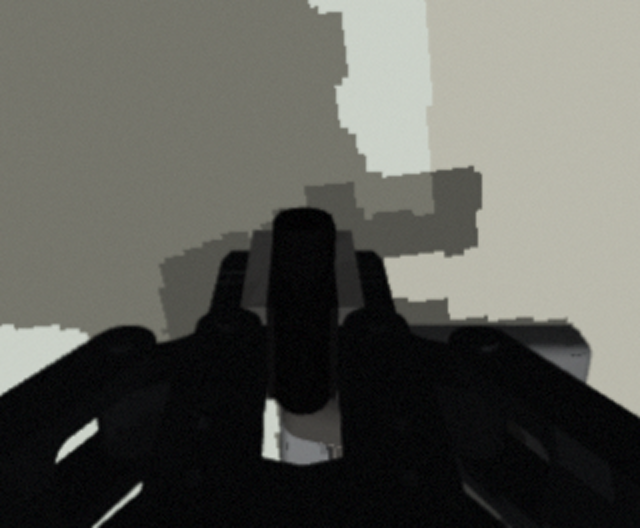

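The picture shows the knob still centred in the pads and tracking well, with the crank at about 3.74. I'll keep tightening.

Call:
step_arm --targets '[[[0,0.0012,0.0038],[0,0,0]],[[0,0,0],[0,0,0]],[[0,0,0],[0,0,0]]]'

```text
time: 10.02
eef_pos: [467.4, -48.6, 89.2]
tool_rot: [0.069, 0.998, -0.0, 0.001]
force: [-3.2, 4.4, 10.2]
finger_gap: 11.2
finger_force: 98.8
```

Call:
step_arm --targets '[[[0,0.0016,0.0037],[0,0,0]],[[0,0,0],[0,0,0]],[[0,0,0],[0,0,0]]]'

```text
time: 10.27
eef_pos: [467.7, -47.2, 85.9]
tool_rot: [0.069, 0.998, -0.0, 0.001]
force: [-5.8, 2.3, 13.9]
finger_gap: 10.8
finger_force: 99.1
```

Call:
step_arm --targets '[[[0,0.002,0.0035],[0,0,0]],[[0,0,0],[0,0,0]],[[0,0,0],[0,0,0]]]'

```text
time: 10.52
eef_pos: [468.0, -45.4, 82.8]
tool_rot: [0.069, 0.998, -0.001, 0.001]
force: [-7.1, 0.3, 16.4]
finger_gap: 10.9
finger_force: 99.6
```

Call:
step_arm --targets '[[[0,0.0022,0.0033],[0,0,0]],[[0,0,0],[0,0,0]],[[0,0,0],[0,0,0]]]'

```text
time: 10.77
eef_pos: [468.3, -43.5, 79.8]
tool_rot: [0.069, 0.998, -0.001, 0.001]
force: [-9.2, -2.0, 21.2]
finger_gap: 11.0
finger_force: 100.1
```

Call:
step_arm --targets '[[[0,0,0],[0,0,0]],[[0,0,0],[0,0,0]],[[0,0,0],[0,0,0]],[[0,0,0],[0,0,0]],[[0,0,0],[0,0,0]]]' --fingers 60

```text
time: 11.18
eef_pos: [467.9, -42.8, 77.7]
tool_rot: [0.069, 0.998, -0.0, -0.0]
force: [-0.6, 0.0, -0.4]
finger_gap: 51.3
finger_force: 0.0
```

Call:
step_arm --targets '[[[0,0,-0.015],[0,0,0]],[[0,0,-0.03],[0,0,0]],[[0,0,-0.03],[0,0,0]],[[0,0,-0.035],[0,0,0]],[[0,0,-0.035],[0,0,0]],[[0,0,-0.035],[0,0,0]],[[0,0,-0.02],[0,0,0]],[[0.0082,0.0305,0],[0,0,0]],[[0.0082,0.0305,0],[0,0,0]],[[0.0082,0.0305,0],[0,0,0]],[[0.0082,0.0305,0],[0,0,0]],[[0.0082,0.0305,0],[0,0,0]],[[0.0082,0.0305,0],[0,0,0]],[[0.0082,0.0305,0],[0,0,0]],[[0.0082,0.0305,0],[0,0,0]],[[0.0082,0.0305,0],[0,0,0]],[[0.0082,0.0305,0],[0,0,0]],[[0,0,0],[0,0,0]],[[0,0,0],[0,0,0]],[[0,0,0],[0,0,0]]]'

```text
time: 12.85
eef_pos: [428.7, 270.4, 277.8]
tool_rot: [0.069, 0.998, -0.0, -0.0]
force: [0.4, 0.1, -0.9]
finger_gap: 51.4
finger_force: 0.0
```

```bash
python3 - <<'E'
from h import *
T=tool();print(T.round(3)[:3])
p,d=arm.snapshot("wrist");p2,d2=arm.snapshot("side")
cv2.imwrite("pics/w4.png",p);cv2.imwrite("pics/side4.png",p2);np.savez("pics/w4.npz",d=d,T=T,d2=d2)
cv2.imwrite("pics/w4b.png",cv2.resize(p,(800,600),interpolation=2))
c,s=np.cos(-.141),np.sin(-.141);O=np.array([597.3,-29.5,0]);M=np.array([[c,-s,0],[s,c,0],[0,0,1]])
L=(cloud("side",d2)-O)@M
m=(abs(L[...,1])<34)&(abs(L[...,2]-68)<2.5)&(L[...,0]>-60)&(L[...,0]<50)
print("jaw-top x hist",np.histogram(L[m][:,0],bins=np.arange(-60,51,5)))
print("wrist tool cloud",np.isfinite(L).mean())
E
```

```text
[[-9.91000e-01  1.37000e-01 -0.00000e+00  4.28667e+02]
 [ 1.37000e-01  9.91000e-01 -1.00000e-03  2.70377e+02]
 [ 0.00000e+00 -1.00000e-03 -1.00000e+00  2.77818e+02]]
jaw-top x hist (array([0, 0, 0, 0, 0, 5, 8, 5, 3, 1, 0, 0, 0, 0, 0, 0, 0, 0, 0, 0, 0, 0]), array([-60, -55, -50, -45, -40, -35, -30, -25, -20, -15, -10,  -5,   0,
         5,  10,  15,  20,  25,  30,  35,  40,  45,  50]))
wrist tool cloud 0.9961293538411459
```

View pics/w4b.png

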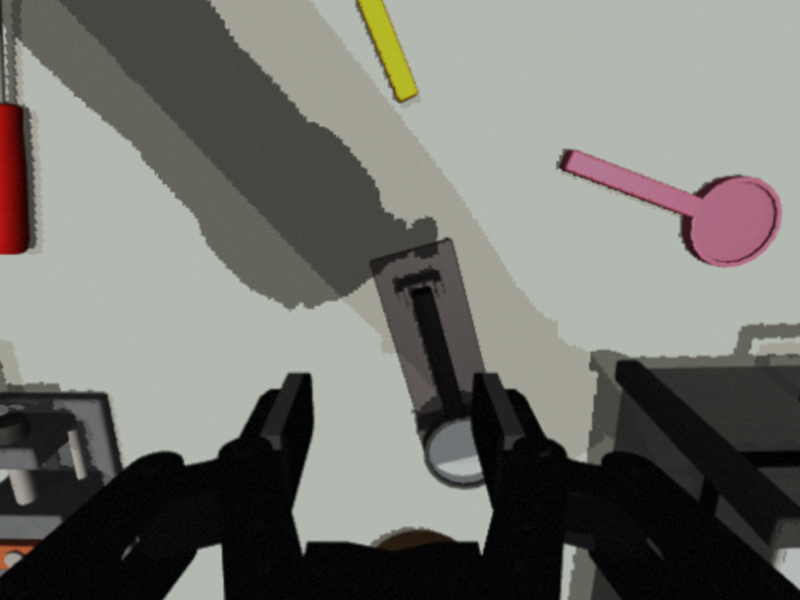

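This confirms it: the dark loupe with a glass lens at (462,452) lies on the black rest, handle from (420,290) to (455,415). The pink one at (730,220) and the yellow one at (400,80) are decoys.

```bash
python3 - <<'E'
from h import *
z=np.load("pics/w4.npz");T=z["T"];s=.64
g=onz("wrist",np.array([[420,290],[453,410]])*s,46,T);v=g[1]-g[0];print("px line",g,np.arctan2(v[1],v[0]))
P=cloud("wrist",z["d"],T);Q=cloud("side",z["d2"])
for n,C in(("w",P),("s",Q)):
    m=(C[...,0]>400)&(C[...,0]<620)&(C[...,1]>250)&(C[...,1]<380)&(abs(C[...,2]-46)<(2 if n=="w" else 4))
    if n=="w": m[:, 300:]=False
    A=C[m];print(n,len(A),A.min(0),A.max(0))
    l=cv2.fitLine(A[:,:2].astype(np.float32),cv2.DIST_HUBER,0,.01,.01).ravel();print(l,np.arctan2(l[1],l[0]),cv2.minAreaRect(A[:,:2].astype(np.float32)))
# rest base outline z~6
for n,C in(("w",P),("s",Q)):
    m=(C[...,0]>380)&(C[...,0]<640)&(C[...,1]>230)&(C[...,1]<390)&(abs(C[...,2]-6)<2.5)
    print(n,m.sum(),cv2.minAreaRect(C[m][:,:2].astype(np.float32)))
E
```

```text
px line [[445.16962255 286.26386334  46.        ]
 [536.13427475 298.8229363   46.        ]] 0.1371980489266484
w 1089 [447.45968582 277.01434003  44.01404025] [584.35686858 306.61286395  47.99851013]
[9.8979425e-01 1.4250365e-01 4.9370645e+02 2.9300247e+02] 0.14299044 ((516.1199951171875, 292.97357177734375), (28.43207550048828, 137.24237060546875), 88.54051208496094)
s 272 [444.74107793 272.37970811  42.0345833 ] [607.23059009 336.00126608  49.97391744]
[9.9108511e-01 1.3323046e-01 5.1314117e+02 2.9635886e+02] 0.13362779 ((529.1699829101562, 291.43487548828125), (159.78424072265625, 64.0250244140625), 15.195377349853516)
w 3838 ((492.1568908691406, 291.9993591308594), (133.2443084716797, 62.00482177734375), 8.078547477722168)
s 850 ((509.9263916015625, 310.09759521484375), (259.53900146484375, 159.57716369628906), 0.05622461810708046)
```

```bash
python3 - <<'E'
from h import *
togo([500,293.9,150],np.pi+.141);togo([500,293.9,150],np.pi-.138)
E
```

```text
pos [428.9 269.7 278.1] shift [-67.   33.8 128.2] rot [-0.0004  0.0004 -0.2799]
pos [428.9 269.7 278.1] shift [-67.   33.8 128.2] rot [-0.0003  0.0004 -0.0009]
```

Call:
step_arm --targets '[[[-0.0168,0.0085,0.032],[0,0,0]],[[-0.0168,0.0085,0.032],[0,0,0]],[[-0.0168,0.0085,0.032],[0,0,0]],[[-0.0168,0.0085,0.032],[0,0,0]],[[0,0,0],[0,0,-0.1]],[[0,0,0],[0,0,-0.1]],[[0,0,0],[0,0,-0.08]],[[0,0,0],[0,0,0]],[[0,0,0],[0,0,0]],[[0,0,0],[0,0,0]]]'

```text
time: 13.78
eef_pos: [500.3, 294.4, 150.5]
tool_rot: [-0.069, 0.998, 0.0, 0.0]
force: [-0.4, 0.7, -0.1]
finger_gap: 51.4
finger_force: 0.0
```

```bash
python3 - <<'E'
from h import *
togo([500,293.9,92],np.pi+.141)
T=tool();p,d=arm.snapshot("wrist");C=cloud("wrist",d,T)
L=(C-T[:3,3])@T[:3,:3]
m=(abs(C[...,2]-46)<2)&(L[...,0]>20)&(L[...,0]<50)&(abs(L[...,1])<25)
A=L[m];print(len(A),np.percentile(A,[3,50,97],axis=0).round(1))
l=cv2.fitLine(A[:,:2].astype(np.float32),cv2.DIST_HUBER,0,.01,.01).ravel();print(l)
cv2.imwrite("pics/w5.png",p)
E
```

```text
pos [500.3 294.4 150.5] shift [ 0.4 -0.4 58.5] rot [-0.      0.0008 -0.0025]
1202 [[ 21.   -7.  103.2]
 [ 35.5  -0.7 104.4]
 [ 49.3   6.1 105.9]]
[ 9.9972069e-01 -2.3633258e-02  3.5439602e+01 -3.9173833e-01]
```

Call:
step_arm --targets '[[[0,0,0.015],[0,0,0]],[[0,0,0.015],[0,0,0]],[[0,0,0.015],[0,0,0]],[[0,0,0.01],[0,0,0]],[[0,0,0.0035],[0,0,0]],[[0,0,0],[0,0,0]],[[0,0,0],[0,0,0]]]'

```text
time: 14.42
eef_pos: [500.3, 295.1, 92.3]
tool_rot: [-0.071, 0.997, 0.0, 0.0]
force: [-0.1, 0.0, 1.4]
finger_gap: 51.2
finger_force: 0.0
```

Call:
step_arm --targets '[[[0,0,0],[0,0,0]],[[0,0,0],[0,0,0]],[[0,0,0],[0,0,0]],[[0,0,0],[0,0,0]],[[0,0,0],[0,0,0]],[[0,0,0],[0,0,0]],[[0,0,0],[0,0,0]],[[0,0,0],[0,0,0]]]' --fingers 0 --grip_force 60

```text
time: 15.08
eef_pos: [500.4, 295.2, 92.5]
tool_rot: [-0.071, 0.997, 0.0, 0.001]
force: [0.3, -0.4, 5.7]
finger_gap: 13.5
finger_force: 59.2
```

Call:
step_arm --targets '[[[0,0,-0.008],[0,0,0]],[[0,0,-0.015],[0,0,0]],[[0,0,-0.022],[0,0,0]],[[0,0,-0.022],[0,0,0]],[[0,0,-0.022],[0,0,0]],[[0,0,-0.022],[0,0,0]],[[0,0,-0.022],[0,0,0]],[[0,0,-0.012],[0,0,0]],[[0,0,0],[0,0,0]],[[0,0,0],[0,0,0]],[[0,0,0],[0,0,0]]]'

```text
time: 16.0
eef_pos: [499.7, 294.8, 235.1]
tool_rot: [-0.071, 0.997, -0.001, -0.001]
force: [-0.7, -0.3, -2.5]
finger_gap: 13.3
finger_force: 58.4
```

```bash
python3 - <<'E'
from h import *
T=tool();S=arm.read_state();print(S["eef_pos"],S["tool_rot"],S["force"],S["wrist_torque"])
out=[]
for n in("side","scene"):
    p,d=arm.snapshot(n);q=proj(n,[T[:3,3]+np.array([75,10,-54])])[0].astype(int);print(n,q)
    w=48 if n=="scene" else 80;x0=max(0,q[0]-w);y0=max(0,q[1]-w)
    out.append(cv2.resize(p[y0:y0+2*w,x0:x0+2*w],(400,400),interpolation=2));print(x0,y0,w)
    cv2.imwrite(f"pics/{n}6.png",p);np.save(f"pics/{n}6.npy",d)
cv2.imwrite("pics/c6.png",np.hstack(out))
np.save("pics/T6.npy",T)
E
```

```text
[499.70438034 294.82838662 235.07210649] [-7.10189450e-02  9.97474555e-01 -5.36232219e-04 -7.31313080e-04] [-0.72360338 -0.29269104 -2.45971796] [0.00963374 0.02362312 0.00978575]
side [175 226]
95 146 80
scene [343 194]
295 146 48
```

View pics/c6.png

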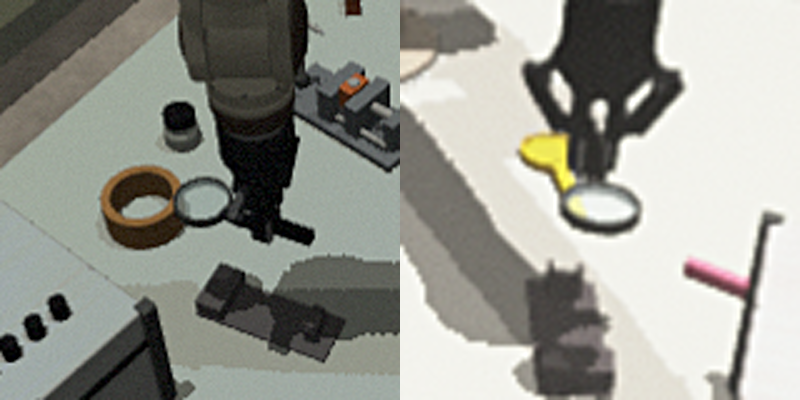

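The loupe is held level: lens at side pixel (177,226) and scene pixel (343,195), as predicted. Next I'll triangulate the lens and the pointer.

```bash
python3 - <<'E'
from h import *
def tri(obs):
    A=np.zeros((3,3));b=np.zeros(3)
    for n,uv in obs:
        o,d=rays(n,[uv]);d=d[0]/np.linalg.norm(d[0]);M=np.eye(3)-np.outer(d,d);A+=M;b+=M@o
    return np.linalg.solve(A,b)
T=np.load("pics/T6.npy")
X=tri([("side",(177,226.4)),("scene",(343,195.4))]);print("lens",X,"tool",T[:3,:3].T@(X-T[:3,3]))
# rim depth points -> plane
d=np.load("pics/side6.npy");C=cloud("side",d)
m=(np.linalg.norm(C[...,:2]-[574,305.5],axis=-1)<36)&(abs(C[...,2]-181)<25)
A=C[m];L=(A-T[:3,3])@T[:3,:3];print("side lens pts",m.sum(),L.mean(0),"x,y range",np.percentile(L,[2,98],axis=0))
# plane fit
c,_,_,_=np.linalg.lstsq(np.c_[A[:,:2]-A[:,:2].mean(0),np.ones(len(A))],A[:,2],rcond=None);print("plane slopes",c)
# pointer from w1
z=np.load("pics/w1.npz");T1=z["T"];P=cloud("wrist",z["d"],T1)
c,s=np.cos(-.141),np.sin(-.141);O=np.array([597.3,-29.5,0]);M=np.array([[c,-s,0],[s,c,0],[0,0,1]])
L=(P-O)@M
m=(L[...,0]>50)&(L[...,0]<90)&(abs(L[...,1])<10)&(L[...,2]>100)&(L[...,2]<175)
for a in range(50,90,5):
    k=m&(L[...,0]>=a)&(L[...,0]<a+5);q=L[k]
    if len(q):print(a,len(q),q[:,1].min().round(1),q[:,1].max().round(1),np.percentile(q[:,2],[5,50,95]).round(1))
o,r=rays("wrist",[[322*.64,198*.64]],T1);g=O+np.array([52*c,52*s,0])
for h in(125,130,135,140):print(h,((o+r[0]*((h-o[2])/r[0][2])-O)@M).round(1))
# face from w1 depth cloud in vise frame, and side pointer crop
for n in("side","scene"):
    print(n,proj(n,[g+[0,0,132],O+np.array([98*c,98*s,204])]))
    p=cv2.imread(f"pics/{n}6.png")
    q=proj(n,[g+[0,0,132]])[0].astype(int)-32
    print(n,q);cv2.imwrite(f"pics/pt_{n}.png",cv2.resize(p[q[1]:q[1]+64,q[0]:q[0]+64],(400,400),interpolation=2))
cv2.imwrite("pics/pt.png",np.hstack([cv2.imread("pics/pt_side.png"),cv2.imread("pics/pt_scene.png")]))
E
```

```text
lens [574.4379531  302.77969405 176.96167831] tool [-75.19536046  -2.66102719  57.99766158]
side lens pts 380 [-77.20463027  -0.25005803  52.15498841] x,y range [[-105.04972432  -30.83921039   47.12106648]
 [ -50.7647311    28.55831198   60.21621878]]
plane slopes [ 1.29587057e-02 -4.04627248e-02  1.82798929e+02]
50 19 -1.1 1.9 [130.6 132.6 133.4]
55 42 -2.7 3.0 [131.8 133.2 134.4]
60 63 -3.6 3.8 [132.4 134.5 135.7]
65 68 -3.6 3.4 [132.5 134.4 135.7]
70 74 -3.7 4.3 [131.8 134.3 135.5]
75 76 -3.8 3.8 [131.6 134.5 136.2]
80 76 -4.0 3.3 [132.3 134.2 135.6]
85 103 -6.1 5.8 [132.5 136.2 139.8]
125 [ 51.7   0.8 125. ]
130 [ 52.3  -0.2 130. ]
135 [ 52.9  -1.1 135. ]
140 [ 53.5  -2.  140. ]
side [[224.03565828 159.45235029]
 [212.49084286 136.33366977]]
side [192 127]
scene [[236.26550166 205.16118077]
 [230.39930039 193.64444428]]
scene [204 173]
```

View pics/pt.png

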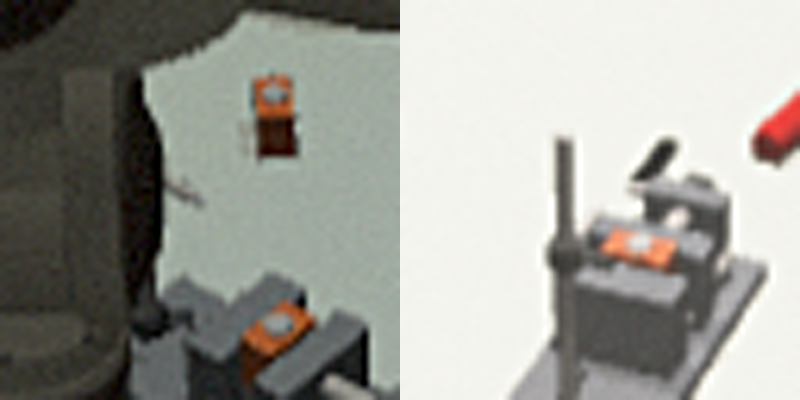

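The side crop shows the pointer tip at crop (203,205), so its height is about 131 mm. The round face is at (280,323) in the side crop and (637,247) in the scene crop. I'll carry the loupe over at its present height.

Call:
step_arm --targets '[[[0.001,-0.0131,0],[0,0,0]],[[0.0017,-0.0261,0],[0,0,0]],[[0.0017,-0.0261,0],[0,0,0]],[[0.0017,-0.0261,0],[0,0,0]],[[0.0017,-0.0261,0],[0,0,0]],[[0.0017,-0.0261,0],[0,0,0]],[[0.0017,-0.0261,0],[0,0,0]],[[0.0017,-0.0261,0],[0,0,0]],[[0.0017,-0.0261,0],[0,0,0]],[[0.0017,-0.0261,0],[0,0,0]],[[0.0017,-0.0261,0],[0,0,0]],[[0.0017,-0.0261,0],[0,0,0]],[[0.0017,-0.0131,0],[0,0,0]],[[0,0,0],[0,0,0.07]],[[0,0,0],[0,0,0.07]],[[0,0,0],[0,0,0.07]],[[0,0,0],[0,0,0.07]],[[0,0,0],[0,0,0]],[[0,0,0],[0,0,0]],[[0,0,0],[0,0,0]]]'

```text
time: 17.77
eef_pos: [522.9, -18.4, 236.4]
tool_rot: [0.068, 0.998, -0.0, -0.0]
force: [-0.2, -0.2, -0.7]
finger_gap: 13.4
finger_force: 58.6
```

```bash
python3 - <<'E'
from h import *
print("face side/scene",onz("side",[(236.8,178.7)],77),onz("scene",[(241.9,212.5)],77))
togo([524.1,-18.1,188],np.pi-.141)
T=tool()
for n in("side","scene"):
    p,d=arm.snapshot(n);cv2.imwrite(f"pics/{n}7.png",p);np.save(f"pics/{n}7.npy",d)
    C=cloud(n,d);L=(C-T[:3,3])@T[:3,:3]
    m=(np.hypot(L[...,0]+75,L[...,1])<38)&(abs(L[...,2]-56)<12)
    A=L[m];print(n,len(A),A.mean(0),np.percentile(A,[1,99],axis=0).round(1))
    print(np.linalg.lstsq(np.c_[A[:,:2]-A[:,:2].mean(0),np.ones(len(A))],A[:,2],rcond=None)[0])
    uv=np.argwhere(m)[:,::-1].astype(np.float32);(e,ax,an)=cv2.fitEllipse(cv2.convexHull(uv));print("ellipse",e,ax,"pred",proj(n,[T[:3,3]+T[:3,:3]@[-75,-.7,56.5]]))
    q=np.array(e,int)-40;cv2.imwrite(f"pics/c7{n}.png",cv2.resize(p[q[1]:q[1]+80,q[0]:q[0]+80],(400,400),interpolation=2));print(q)
cv2.imwrite("pics/c7.png",np.hstack([cv2.imread("pics/c7side.png"),cv2.imread("pics/c7scene.png")]))
E
```

```text
face side/scene [[596.24308596 -30.22420932  77.        ]] [[608.73195283 -27.68150906  77.        ]]
pos [522.9 -18.4 236.4] shift [-1.1  0.5 48.4] rot [-0.0001 -0.0001  0.0053]
side 206 [-80.14596999   3.53061438  51.76686667] [[-106.9  -31.4   46.1]
 [ -48.2   30.4   59.7]]
[1.39782566e-02 3.70278569e-02 5.17668667e+01]
ellipse (235.2606658935547, 153.86697387695312) (15.760519027709961, 20.140485763549805) pred [[235.90810814 154.87250445]]
[195 113]
scene 206 [-79.32359964  -0.29550305  54.55969838] [[-109.3  -30.5   48.3]
 [ -41.8   29.4   62.1]]
[-5.68593807e-02  1.44579866e-02  5.45596984e+01]
ellipse (241.99842834472656, 185.21743774414062) (13.985981941223145, 19.51258087158203) pred [[242.20127123 185.25908067]]
[201 145]
```

View pics/c7.png

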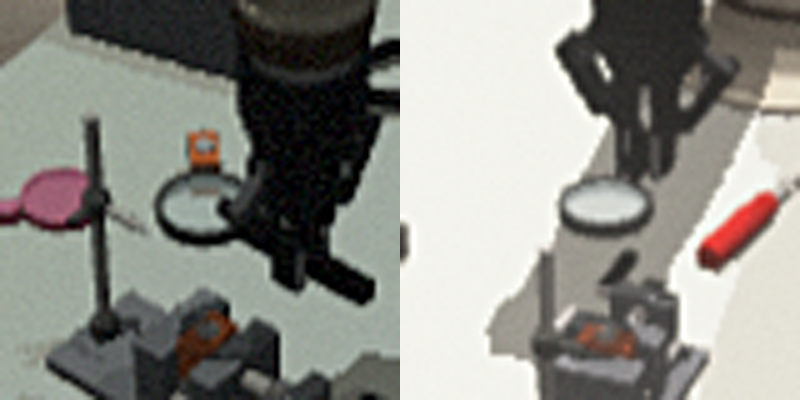

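The picture shows the loupe level above the contact, clear of the post and the pointer. I'll lower it to height.

Call:
step_arm --targets '[[[-0.001,0.0005,0.005],[0,0,0.005]],[[0,0,0.01],[0,0,0]],[[0,0,0.01],[0,0,0]],[[0,0,0.01],[0,0,0]],[[0,0,0.008],[0,0,0]],[[0,0,0.0045],[0,0,0]],[[0,0,0.001],[0,0,0]],[[0,0,0],[0,0,0]],[[0,0,0],[0,0,0]],[[0,0,0],[0,0,0]],[[0,0,0],[0,0,0]],[[0,0,0],[0,0,0]],[[0,0,0],[0,0,0]]]'

```text
time: 18.95
eef_pos: [524.4, -17.8, 188.5]
tool_rot: [0.071, 0.997, -0.0, 0.0]
force: [1.3, -0.2, -1.1]
finger_gap: 12.6
finger_force: 58.6
```

```bash
python3 - <<'E'
from h import *
togo([524.1,-18.1,188],np.pi-.141);s=arm.read_state();print(s["force"],abs(s["qd"]).max())
T=tool();c,sn=np.cos(-.141),np.sin(-.141);O=np.array([597.3,-29.5,0]);M=np.array([[c,-sn,0],[sn,c,0],[0,0,1]])
for n in("side","scene"):
    p,d=arm.snapshot(n);C=cloud(n,d);L=(C-T[:3,3])@T[:3,:3]
    m=(np.hypot(L[...,0]+75,L[...,1])<38)&(abs(L[...,2]-56)<12)
    uv=np.argwhere(m)[:,::-1].astype(np.float32);e=cv2.fitEllipse(cv2.convexHull(uv))
    print(n,"lens xy on z=131.5 from ellipse",onz(n,[e[0]],131.5)[0]-[0,0,0],"top z",np.percentile(C[m][:,2],[50,90]))
    hs=cv2.cvtColor(p,cv2.COLOR_BGR2HSV);q=(C-O)@M
    k=(abs(q[...,0]-1)<13)&(abs(q[...,1])<24)&(q[...,2]>70)&(q[...,2]<82);print("contact top pts",k.sum(),np.median(C[k],0) if k.any() else "")
    qp=q[(q[...,0]>55)&(q[...,0]<85)&(abs(q[...,1])<6)&(q[...,2]>115)&(q[...,2]<150)];print("pointer",len(qp),np.median(qp,0) if len(qp) else "")
E
```

```text
pos [524.4 -17.8 188.5] shift [ 0.2 -0.3  0.5] rot [-0.      0.0009 -0.0019]
[ 1.31491047 -0.21513195 -1.07203996] 0.0011219548729803797
side lens xy on z=131.5 from ellipse [603.32695663 -33.20830315 131.5       ] top z [136.79051679 139.92422673]
contact top pts 67 [597.77114748 -27.1535484   75.46294435]
pointer 17 [ 68.6132516   -1.69991241 135.2345961 ]
scene lens xy on z=131.5 from ellipse [597.59230336 -30.37092082 131.5       ] top z [134.09909746 137.68509121]
contact top pts 45 [601.24907282 -26.82869628  73.01676762]
pointer 9 [ 7.13337814e+01 -1.31545095e-03  1.32616867e+02]
```

```bash
python3 -c "
from rig import arm
print(arm.job_done())"
```

```text
the job is handed in; nothing more can be done
None
```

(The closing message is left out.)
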